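# Level the marking-out table with the T-key and keep the key pressed in

### The arm

A 6-joint arm with a two-finger parallel gripper is mounted at the origin on a cart in front of the work surface, level with it; the furniture and walls round the work are solid. World frame = base frame: x ahead of the robot, y to its left, z up, the work surface at z = 0. Lengths are in mm, angles in rad, forces in N, time in s.
With the tool pointing down it reaches from about 400 to 925 mm from the base axis. Payload 12.5 kg.
Tool frame: the origin (TCP) lies midway between the tips of the shut fingers; the grasp point (between the pads) lies 19 mm behind it; z points along the fingers, y is the line along which they close (so a half turn about z gives the same grasp; the last joint's range is limited). The gripper opens to 95 mm and grips with 3 to 60 N. Pads are 20 mm wide; open, the fingers measure 119 mm over their backs; the gripper's body (75 mm by 180 mm) begins 59 mm behind the grasp point.
Start: joints at [1.239, 0.491, 1.559, -0, 1.092, -0.106], TCP at [139.91, 609.157, 214.661] pointing down, gripper open.
Joint ranges: [-3.1, 3.1], [-0.84, 2.19], [0.05, 2.79], [-1.13, 4.28], [0.06, 2.93], [-2.69, 2.69]. Speed limits (rad/s): [2.22, 2.22, 2.79, 3.14, 3.14, 3.14].

### API

Orientations are given as a rotation vector (axis times angle).
In Python, from station import robot gives the robot as it stands. The module is installed in compiled form; this text tells all that it offers.
- The arm moves only by the tool step_arm, never from a script. Its argument "increments" is text: rows parted by semicolons, each of 7 numbers parted by spaces: the shift along the tool's x, y, z in m, then the turn, a rotation vector about the tool's x, y, z in rad, then the opening, from -1 (shut) to 1 (fully open). In form: dx dy dz wx wy wz fingers; .... A call has 1 to 5 rows; each row is the pose to reach, as a shift and turn from the pose commanded when the call began, along the tool's axes at that moment; what a row does not reach only later rows make up. A row lasts 1/12 s, in which the tool goes at most 41.7 mm and 7.16 degrees, less where a joint would pass 70% of its speed; a pose out of reach is approached as far as the arm can. A call with a gripper value outside its range is refused whole. The fingers move at their own pace and stop on an object; the grip force is fixed at half the most. Time passes only in rows, so rows that repeat a pose let the fingers close. It gives the time, the measured TCP pose, the force, the opening and the grip force at its end, in the units of the state.
- robot.sense(): the state, without advancing time (a new reading comes with each control period).
- robot.grab_frame(name): name is "side" or "top"; returns a dict with "frame" (400x640x3 uint8, red, green, blue), "fov_y" (degrees; the focal length in pixels is half the picture's height over the tangent of half this angle, whatever the lens; pixels are square), "cx", "cy" (the principal point, pixels), "rvec" (rotation vector, rad) and "tvec" (3), from world to camera coordinates, as OpenCV has them. Camera axes: x right, y down, z forward; pixel columns grow to the right and rows downward; lengths in mm; the calibration is good to about 2 mm. A picture is of the moment at which its call begins. There is no depth.
- robot.close_job(): hands the job in; it is judged then, once.
The state is a dict: "t": time; "joints": joint angles; "dq": joint speeds; "joint_efforts": joint torques, N m; "tool_pos": TCP position; "tcp_rot": TCP orientation; "force": force on the tool from outside, world axes, zero at the start; "wrist_torque": the same for the moment, N m; "grip_width": finger opening in mm; "grasp_force": force on a finger pad.
Only numpy, scipy, OpenCV 4.12 (cv2) and the standard library are available. Lean on these libraries where they do the work, as an engineer would, in place of code of your own. Each camera call takes 0.05 s, during which the arm holds its last target. There are 200 camera calls.

### The job

Level the small marking-out table on the bench: take the longer of the two T-handled keys out of the wooden stand, push it down the tube at the table's end into the cross slot of the levelling foot, press against the spring ejector in the slot and turn clockwise until the bubble of the table's spirit level rests in the middle, between its two black lines. The spring throws the key out as soon as you let up, and a workmate has yet to tighten the lock nut under the lug: finish while still holding the key pressed well home in the slot, with the bubble at rest in the middle. Leave the shorter key in the stand.

Things in the scene. Friction and masses are not known exactly. Their poses are not given: they have to be found in the camera images.
- table_feet: marking-out table, fixed: grey casting 156 x 242 mm, bright top at z = 65 mm, on two plain feet at its -y end and a levelling foot at its +y end (axis x = 0, y = 135 mm). Origin: on the bench under the table; y runs along it to the levelling foot. 8 mm lifting handles stand out 23 mm at the long sides. The spirit level on top spans y -92 to 68, x 7 to 43, up to z 99 mm
- tube_mouth (a point): rim centre of the grey upright tube (39 mm thick, 45 mm at the rim) at the table's +y end, 86 mm above the bench, on the levelling foot's axis. Bore 21.5 mm, opening to 27 mm in the top 6 mm; the cross slot lies 41 mm below. The foot turns stiffly (0.15 N m) and stays put; clockwise from above (yaw falling) raises this end of the table, 4 mm a turn
- socket (a point): middle of the cross slot in the head of the levelling foot, deep in the tube, its top 45 mm above the bench; z up, x and y along the slots; it turns with the foot. Slots 6.8 mm wide, filled by a brass spring ejector; the long key's 5 mm blades drop in within about 0.12 rad of any of four positions and then have about 0.1 rad of play each way before the foot follows
- ejector (a joint): how far the sprung brass ejector in the cross slot is pressed down, m: 0 = free, flush with the top of the slot; 0.013 = bottom stop. The spring takes 7 N to start, 11 N at 0.013, and lifts the key out if not pressed. The key is well home above 0.009
- bubble (a joint): position of the bubble in the spirit level, m along the table's y from the vial's middle: 0 centred, negative away from the levelling foot, where it starts (the foot is too low). Turning the foot clockwise moves it about 18 mm per rad towards +y; 0.5 to 1.1 rad are needed. White bubble 18 mm long, black lines 26 mm apart. It lags and settles in about a second
- level_middle (a point): top of the green vial (100 mm long, 18 mm thick, along the table's y) midway between its two black lines, 98 mm above the bench; axes as the table's
- long_key: longer T-handled key (0.3 kg), upright in one of the stand's two large holes. Origin: centre of its tip; z up the shaft. Cross-shaped end, 15 mm long: two bevelled blades 18 x 5 mm along x and y; round shaft 14 mm; a 32 mm collar 70 to 76 mm above the tip rests on the stand. Black handle bar 78 mm along x, 16 mm thick across y, 22 mm high, its middle 130 mm above the tip
- long_key_handle (a point): middle of the long key's handle bar, 130 mm above its tip, 140 mm above the bench while in the stand; x along the bar, grip across y
- short_key: shorter T-handled key in the other hole, to be left there: shaft 11 mm, handle bar 52 mm long, its middle 82 mm above the tip (the origin), 118 mm above the bench. Its collar, 44 mm above the tip, keeps it from reaching home in the slot
- key_stand: wooden block 60 x 170 x 80 mm, fixed on the bench, that holds the keys upright in 22.5 mm holes at its y = +50 and -50 mm; origin: centre of its underside. The long key must rise 70 mm to come free

How it is judged:
By the outcome, as a careful person would: the job done as asked, in the order asked, and still so for the second after the job is handed in, while the arm keeps its last pose, push and grip.
It also fails if it takes over 46 s, if anything falls off the work surface, if the arm or the gripper's body presses on something with over 40 N, if the wrist force passes 120 N, or if a joint passes its speed limit or range.

## Working session

There is one attempt and no reset: what is moved stays moved. The work goes in short steps, Python scripts to look and compute and a tool call to move; the robot and the scene stay as the last step left them, time stands still between calls to the robot, and variables do not carry over. Pictures are saved under pics/ and viewed, at most 10 in all, crops included, and the job is handed in when it is done.

Besides the shell and the picture viewer there is one more tool, called as a command line: name --argument value ..., lists and objects as JSON in quotes. step_arm: Moves the arm, as the interface text tells. Its arguments: {"type":"object","properties":{"increments":{"type":"string"}},"required":["increments"]}

```bash
mkdir -p pics; cat > h.py <<'E'
import numpy as np,cv2
from station import robot
def grab(n):
    d=robot.grab_frame(n); f=200/np.tan(np.radians(d["fov_y"])/2)
    d["K"]=np.array([[f,0,d["cx"]],[0,f,d["cy"]],[0,0,1]]); d["R"]=cv2.Rodrigues(np.array(d["rvec"],float))[0]; d["t"]=np.array(d["tvec"],float).ravel()
    return d
def ray(d,u,v):
    r=d["R"].T@np.linalg.inv(d["K"])@[u,v,1]; return -d["R"].T@d["t"], r/np.linalg.norm(r)
def onz(d,u,v,z):
    c,r=ray(d,u,v); return c+r*(z-c[2])/r[2]
def tri(d1,p1,d2,p2):
    c1,r1=ray(d1,*p1);c2,r2=ray(d2,*p2)
    s=np.linalg.lstsq(np.c_[r1,-r2],c2-c1,rcond=None)[0]
    a,b=c1+s[0]*r1,c2+s[1]*r2; return (a+b)/2,np.linalg.norm(a-b)
def proj(d,p):
    q=d["K"]@(d["R"]@np.array(p,float)+d["t"]); return q[:2]/q[2]
def save(d,n,crop=None,s=1):
    im=d["frame"][:,:,::-1]
    if crop: x0,y0,x1,y1=crop; im=im[y0:y1,x0:x1]
    cv2.imwrite(f"pics/{n}.png",cv2.resize(im,None,fx=s,fy=s,interpolation=cv2.INTER_CUBIC))
E
python3 - <<'E'
from h import *
for n in("side","top"):
    d=grab(n); save(d,n+"0"); print(n,d["fov_y"],d["cx"],d["cy"],-d["R"].T@d["t"],d["R"][2])
    np.save(f"{n}0.npy",d["frame"])
print(robot.sense())
E
```

```text
side 50.37172544417917 317.8828101054995 207.2898036774337 [118.9496345  354.85188957 992.66975321] [ 0.41672045 -0.26281275 -0.87021464]
top 43.24043486926317 323.3849349084918 196.70938109570358 [ 391.55679108   96.27284595 1421.33869485] [ 0.10472737 -0.00743407 -0.99447318]
{'t': 0.1, 'joints': array([ 1.23939642e+00,  4.91498846e-01,  1.55939306e+00,  1.20458292e-05,
        1.09172961e+00, -1.05616301e-01]), 'dq': array([-6.52940087e-05, -1.66503278e-03, -2.08555666e-03,  4.04038296e-04,
        1.18485843e-03, -5.73451998e-04]), 'joint_efforts': array([ 2.34998857e-03, -6.13626981e+01, -2.58606702e+01,  6.93843956e-02,
        4.70027269e-02,  1.59443200e-06]), 'tool_pos': array([139.83024004, 608.92660217, 214.11889568]), 'tcp_rot': array([-3.53889542e-01, -3.12136145e+00,  1.57395197e-03]), 'force': array([-0.37386203,  0.80464588, -0.18833396]), 'wrist_torque': array([ 0.01706479, -0.00392095,  0.01112285]), 'grasp_force': 0.0, 'grip_width': 95.14547109773964}
```

View pics/side0.png

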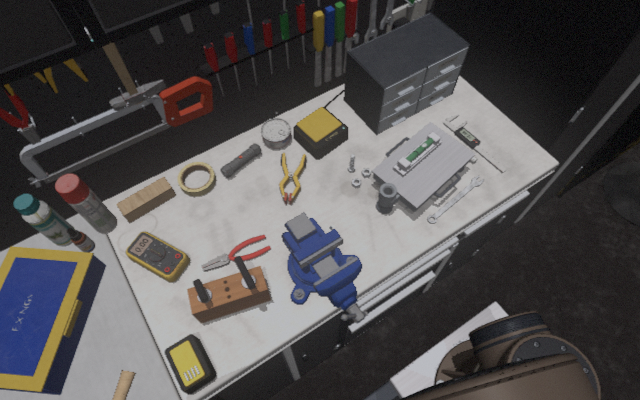

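View pics/top0.png

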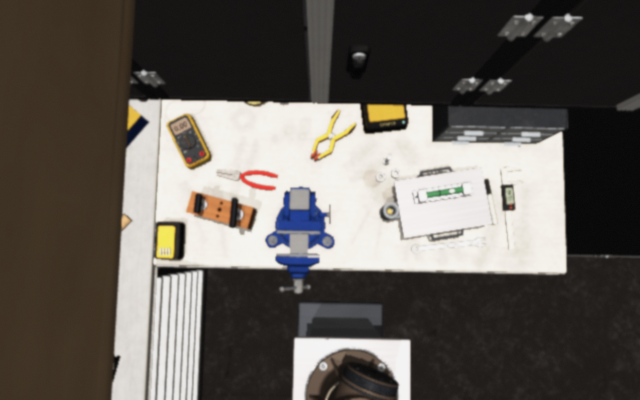

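The side view shows the stand at about (230,290), with handles near (202,290) and (242,265), and the table's tube at (387,190). In the top view the stand is at (222,210) and the tube at (390,211). I'll zoom in on both.

```bash
python3 - <<'E'
from h import *
s=np.load("side0.npy");t=np.load("top0.npy")
c=lambda im,x,y:cv2.resize(im[y:y+75,x:x+100,::-1],(400,300),interpolation=cv2.INTER_CUBIC)
cv2.imwrite("pics/m.png",np.vstack([np.hstack([c(s,180,245),c(s,360,135)]),np.hstack([c(t,175,170),c(t,370,165)])]))
d=grab("top");e=grab("side")
for p in([140,609,214],[500,0,0],[600,300,0],[600,-300,0]):print(p,proj(d,p),proj(e,p))
E
```

```text
[140, 609, 214] [ 95.38230676 354.54706954] [167.97993443 543.40729345]
[500, 0, 0] [353.41696097 211.82984709] [355.06845045 223.41281991]
[600, 300, 0] [248.35649729 174.63702368] [235.70450192 251.78930533]
[600, -300, 0] [459.05499883 178.91463916] [419.19804363 147.52510281]
```

View pics/m.png

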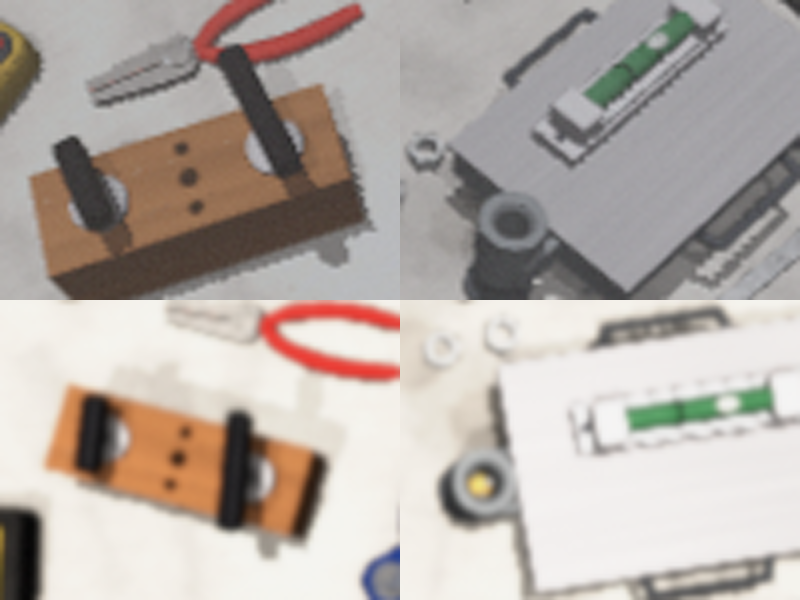

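The longer bar is the stand's right-hand (−y) key: side (238,257)–(252,287), top (235,199)–(233,226). The tube rim is at side (388,190), top (390,210). The bubble lies towards −y, at top (452,191). Now I'll measure these.

```bash
cat > m.py <<'E'
from h import *
def blob(mask,seed,r=14):
    n,l,st,c=cv2.connectedComponentsWithStats(mask.astype(np.uint8),connectivity=8)
    k=min(range(1,n),key=lambda i:np.hypot(*(c[i]-seed)) if st[i][4]>12 else 1e9)
    pts=np.argwhere(l==k)[:,::-1].astype(np.float32)
    return c[k],cv2.minAreaRect(pts),st[k],pts
E
python3 - <<'E'
from m import *
D=dict(side=grab("side"),top=grab("top"))
res={}
for n,(sl,ss) in dict(side=((244,272),(202,290)),top=((234,212),(197,203))).items():
    f=D[n]["frame"].astype(int); hsv=cv2.cvtColor(D[n]["frame"],cv2.COLOR_RGB2HSV)
    dark=(f.max(2)<(80 if n=="side" else 75))&(f.max(2)-f.min(2)<22)
    for nm,sd in(("long",sl),("short",ss)):
        c,rect,st,p=blob(dark,sd); res[n,nm]=(c,rect,p); print(n,nm,c,rect,st[4])
for nm in("long","short"):
    for i in(0,1):
        a=res["top",nm][i];b=res["side",nm][i]
        if i: a,b=a[0],b[0]
        print(nm,tri(D["top"],a,D["side"],b))
c,rect,p=res["top","long"]
for z in (130,140,150):
  b=cv2.boxPoints(rect); b=[onz(D["top"],*q,z)[:2] for q in b]; e=[b[1]-b[0],b[2]-b[1]]; print(z,[(np.linalg.norm(x),np.arctan2(x[1],x[0])) for x in e])
for n,(x,y) in dict(side=(388,190),top=(390,211)).items():
    print(n);print(D[n]["frame"][y-14:y+15:1,x-16:x+17:1].max(2) if n=="top" else D[n]["frame"][y-10:y+14,x-14:x+15].max(2))
E
```

```text
side long [244.9279661  272.91525424] ((244.80003356933594, 272.60003662109375), (34.882659912109375, 7.155416488647461), 63.43495178222656) 236
side short [201.31578947 291.3       ] ((201.20004272460938, 290.9000244140625), (24.149532318115234, 8.497057914733887), 63.43495178222656) 190
top long [233.94047619 212.82142857] ((234.55723571777344, 212.59194946289062), (7.276886940002441, 27.331640243530273), 4.969740390777588) 168
top short [198.38317757 203.28971963] ((198.5, 203.0), (16.0, 7.0), 90.0) 107
long (array([481.05686151, 313.92943897, 133.44794446]), np.float64(0.6563328525547728))
long (array([482.12816195, 313.20806812, 131.85439052]), np.float64(0.6361728413698483))
short (array([505.76644171, 411.32080181, 109.24307992]), np.float64(0.8173384648143843))
short (array([506.54120289, 411.0552771 , 109.53863786]), np.float64(0.6549984744650991))
130 [(np.float64(70.03904639280815), np.float64(-0.048274101735248036)), (np.float64(18.68418115200213), np.float64(-1.6379163079615262))]
140 [(np.float64(69.49667089773385), np.float64(-0.04827410173524885)), (np.float64(18.5394
[... 6373 characters left out ...]
2 243 242 242]
 [243 243 242 242 241 239 236 231 214 189 174 163 146 137 140 154 174 184
  188 202 222 228 227 212 177 149 159 206 235 242 242 242 242]
 [243 243 242 242 241 239 238 236 232 228 223 213 195 185 188 202 221 228
  230 234 239 241 239 229 188 150 147 189 232 241 243 243 242]
 [243 243 243 242 241 239 238 238 238 239 239 236 231 228 230 234 238 241
  241 242 243 244 242 231 190 151 143 181 231 242 243 243 243]
 [243 243 243 243 242 240 239 239 240 242 243 242 241 241 241 242 244 244
  244 244 244 244 243 232 190 152 142 178 229 241 242 242 242]
 [243 243 243 243 242 241 239 240 241 242 243 243 243 243 244 244 244 244
  244 244 244 245 242 232 189 152 140 171 226 240 242 242 243]]
```

```bash
python3 - <<'E'
from m import *
D=dict(side=grab("side"),top=grab("top"))
print("rim",tri(D["top"],(390.9,209.7),D["side"],(387.9,189.7)), onz(D["top"],390.9,209.7,86),onz(D["side"],387.9,189.7,86))
for n,sd in dict(side=(244,272),top=(234,212)).items():
    f=D[n]["frame"].astype(int)
    for th in(75,95,115):
        dark=(f.max(2)<th)&(f.max(2)-f.min(2)<22)
        c,r,st,p=blob(dark,sd)
        P=np.array([onz(D[n],*q,140)[:2] for q in p]);m=P.mean(0)
        w,v=np.linalg.eigh(np.cov((P-m).T)); a=v[:,1]*np.sign(v[0,1]); s=(P-m)@a
        print(n,th,len(p),m,"yaw",np.arctan2(a[1],a[0]),"ends",s.min(),s.max(),"mid",m+a*(s.min()+s.max())/2)
# ring by contour: inner dark hole + stand holes dir
for n,pp in dict(top=((197,203),(234,212)),).items():
    a=[onz(D[n],*q,z) for q,z in zip(pp,(118,140))]; print(a, np.arctan2(*(a[0]-a[1])[:2][::-1]))
f=D["top"]["frame"][203:220,382:400].astype(int); print(f[:,:,0]-f[:,:,2])
E
```

```text
rim (array([501.04535839, -94.53642625,  82.58940719]), np.float64(0.8920649119057544)) [501.08581904 -93.74010512  86.        ] [499.30030737 -93.16829397  86.        ]
side 75 232 [478.58211969 313.99583562] yaw -0.052765992347951166 ends -39.25340220903786 41.28544923418242 mid [479.5967291  313.94224901]
side 95 251 [478.65207949 313.91523562] yaw -0.05364095353524109 ends -40.23064735482219 42.24979880986329 mid [479.66020311 313.86110698]
side 115 264 [479.18761449 314.1795085 ] yaw -0.05196670925598985 ends -40.75533575551082 42.770560009514654 mid [480.19386637 314.12716978]
top 75 168 [480.80499089 313.1042982 ] yaw -0.030301084515075592 ends -33.78992681319218 35.44715975591238 mid [481.63322699 313.07919406]
top 95 186 [481.48327919 312.70556378] yaw -0.03427478626920149 ends -34.63777731825662 37.18345226074283 mid [482.75536909 312.66194609]
top 115 196 [481.12472914 312.12364   ] yaw -0.02608010964233218 ends -34.22843079021364 37.52875611008951 mid [482.77433063 312.08060845]
[array([505.87112076, 413.19737753, 118.        ]), array([482.86794061, 313.03299673, 140.   
[... 603 characters left out ...]
  2  -1  -1   0   1   5]
 [ -1   0  -2   2  26  82 113 112 105  85  52  22   3  -1  -1   0   1   4]
 [ -1  -1  -1   0  15  61 104 110 107  99  73  30   3  -1  -1  -1   1   5]
 [ -2  -1  -1  -1   5  30  65  79  72  69  50  17   1  -1   0   1   2   6]
 [ -1  -2  -2  -1  -1   8  22  29  27  25  14   3  -1   0   0   1   3   5]
 [ -1   0  -1  -1  -1   0   3   5   5   4   1   0  -1   0   1   0   1   5]
 [ -1  -1  -1  -1  -1  -1   0  -1   0   0   0  -1  -1  -1  -1  -1   0   2]
 [  3  -1  -1   0  -1  -1  -1  -1  -1   0   0  -1   0   0   0   0   0   3]
 [  9   3  -1  -1  -1  -1  -1   0   0   0   0   2   2   4   3   5   5   6]
 [ 15   9   5   3   2   2   3   3   4   6   6   7  10  11  11  11  11  10]]
```

```bash
cat >> h.py <<'E'
from scipy.spatial.transform import Rotation as Ro
def plan(x,y,z,psi):
    s=robot.sense(); R=Ro.from_rotvec(s["tcp_rot"]); p=s["tool_pos"]
    T=Ro.from_matrix(np.array([[np.cos(psi),np.sin(psi),0],[np.sin(psi),-np.cos(psi),0],[0,0,-1]]).T) if 0 else Ro.from_euler("z",psi)*Ro.from_euler("x",np.pi)
    print("at",s["t"],p.round(1),"shift m",(R.inv().apply(np.array([x,y,z])-p)/1000).round(4),"turn",(R.inv()*T).as_rotvec().round(4),
      "F",s["force"].round(1),"M",s["wrist_torque"].round(2),"w",round(s["grip_width"],1),"g",round(s["grasp_force"],1),"j",s["joints"].round(2))
E
python3 -c "
from h import *
plan(481,313.4,214,3.097)"
```

```text
at 0.4 [139.9 609.1 214.6] shift m [-0.3987 -0.2118  0.0006] turn [-1.000e-04 -0.000e+00 -1.812e-01] F [ 0.6 -0.5  0.5] M [-0.01 -0.06  0.07] w 95.5 g 0.0 j [ 1.24  0.49  1.56  0.    1.09 -0.11]
```

step_arm --increments "-0.036 -0.019 0 0 0 0 1; -0.072 -0.038 0 0 0 0 1; -0.108 -0.057 0 0 0 0 1; -0.144 -0.076 0 0 0 0 1; -0.18 -0.095 0 0 0 0 1"

```text
t: 0.82
tool_pos: [295.1, 474.9, 214.7]
tcp_rot: [0.353, 3.122, 0.0]
force: [0.7, 0.8, -0.5]
grip_width: 95.1
grasp_force: 0.0
```

step_arm --increments "-0.036 -0.019 0 0 0 0 1; -0.072 -0.038 0 0 0 0 1; -0.108 -0.057 0 0 0 0 1; -0.144 -0.076 0 0 0 0 1; -0.18 -0.095 0 0 0 0 1"

```text
t: 1.23
tool_pos: [449.5, 341.8, 214.9]
tcp_rot: [0.354, 3.121, 0.001]
force: [0.7, 1.1, -0.4]
grip_width: 94.8
grasp_force: 0.0
```

step_arm --increments "-0.0387 -0.0218 0 0 0 -0.09 1; -0.0387 -0.0218 0 0 0 -0.181 1; -0.0387 -0.0218 0 0 0 -0.181 1"

```text
t: 1.48
tool_pos: [482.6, 311.7, 214.4]
tcp_rot: [0.07, 3.141, -0.0]
force: [-1.0, -0.4, -0.9]
grip_width: 94.6
grasp_force: 0.0
```

```bash
python3 -c "
from h import *
plan(481,313.4,121,3.097)
a,b=grab('top'),grab('side'); save(a,'t1',(170,160,270,235),4);save(b,'s1',(180,215,280,290),4)
import cv2;cv2.imwrite('pics/m1.png',np.hstack([cv2.imread('pics/t1.png'),cv2.imread('pics/s1.png')]))"
```

```text
at 1.4833 [482.6 311.7 214.4] shift m [0.0017 0.0016 0.0934] turn [-0.      0.      0.0003] F [-1.  -0.4 -0.9] M [-0.01  0.06 -0.07] w 94.6 g 0.0 j [ 0.46  0.42  1.69 -0.    1.04 -1.07]
```

View pics/m1.png

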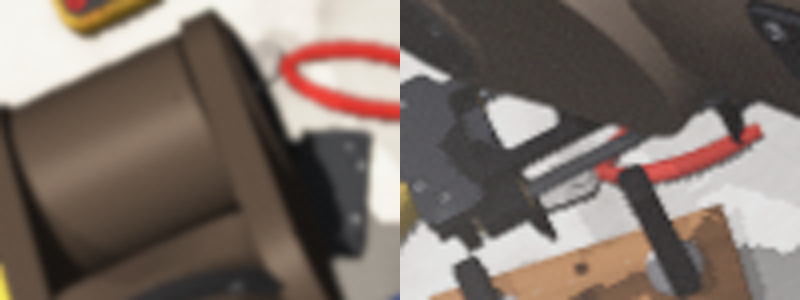

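The arm hides the handle from the top camera. The side view shows the long handle at about (235,275) with the fingers either side of it, so I go down.

step_arm --increments "0.0005 0.0005 0.03 0 0 0 0.8; 0.001 0.001 0.06 0 0 0 0.6; 0.0015 0.0015 0.08 0 0 0 0.6; 0.0017 0.0016 0.0925 0 0 0 0.6; 0.0017 0.0016 0.0925 0 0 0 0.4"

```text
t: 2.0
tool_pos: [477.3, 315.8, 119.8]
tcp_rot: [-0.071, -3.137, 0.003]
force: [0.1, -0.0, 0.5]
grip_width: 73.7
grasp_force: 0.0
```

step_arm --increments "0 0 0 0 0 0 -1; 0 0 0 0 0 0 -1; 0 0 0 0 0 0 -1; 0 0 0 0 0 0 -1; 0 0 0 0 0 0 -1"

```text
t: 2.42
tool_pos: [479.6, 315.4, 122.9]
tcp_rot: [0.071, 3.14, 0.001]
force: [-0.6, -0.4, 0.3]
grip_width: 41.8
grasp_force: 0.0
```

step_arm --increments "0 0 0 0 0 0 -1; 0 0 0 0 0 0 -1; 0 0 0 0 0 0 -1; 0 0 0 0 0 0 -1; 0 0 0 0 0 0 -1"

```text
t: 2.83
tool_pos: [479.5, 315.1, 122.2]
tcp_rot: [0.07, 3.141, 0.0]
force: [-0.4, 0.2, 0.9]
grip_width: 15.7
grasp_force: 30.0
```

step_arm --increments "0 0 -0.02 0 0 0 -1; 0 0 -0.055 0 0 0 -1; 0 0 -0.095 0 0 0 -1; 0 0 -0.135 0 0 0 -1; 0 0 -0.17 0 0 0 -1"

```text
t: 3.25
tool_pos: [479.2, 315.0, 294.4]
tcp_rot: [0.07, 3.141, 0.0]
force: [0.7, 0.6, -2.1]
grip_width: 15.8
grasp_force: 30.0
```

```bash
python3 -c "
from h import *
plan(500.2,-93.5,292,3.097)
b=grab('side'); save(b,'s2',(120,120,420,320),2.6)
print(proj(b,[480,314,181]),proj(b,[480,314,311]))"
```

```text
at 3.25 [479.2 315.  294.4] shift m [-0.0393 -0.4071  0.0023] turn [ 0.0002  0.0002 -0.0003] F [ 0.7  0.6 -2.1] M [ 0.07 -0.09  0.05] w 15.8 g 30.0 j [ 0.47  0.35  1.58  0.    1.22 -1.06]
[241.31614341 264.98369742] [229.25624697 237.53283911]
```

View pics/s2.png

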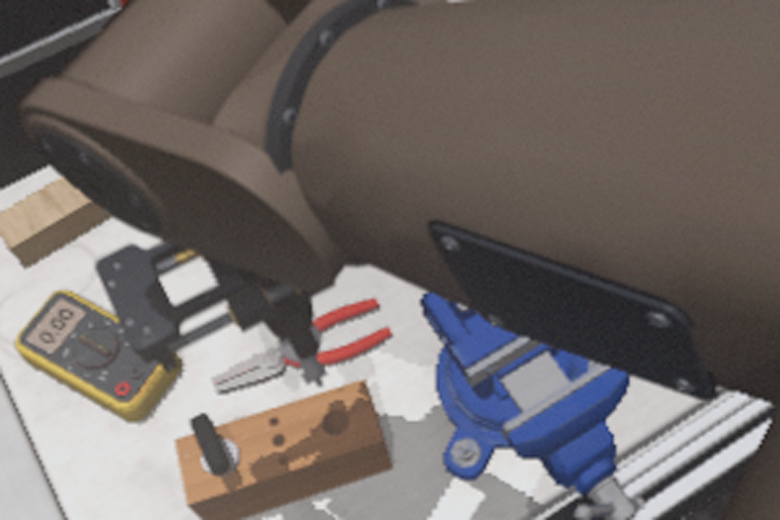

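The side view shows the key held upright with its tip at pixel (241.5,265.4). The projection gives (241.3,265.0), so the key sits as expected, and the short key is still in the stand. I'll cross over high, above the vise.

step_arm --increments "-0.001 -0.01 -0.03 0 0 0 -1; -0.003 -0.035 -0.055 0 0 0 -1; -0.007 -0.07 -0.065 0 0 0 -1; -0.01 -0.11 -0.065 0 0 0 -1; -0.014 -0.15 -0.065 0 0 0 -1"

```text
t: 3.72
tool_pos: [486.3, 163.4, 357.2]
tcp_rot: [0.068, 3.14, 0.0]
force: [1.6, -0.7, -3.1]
grip_width: 15.8
grasp_force: 30.0
```

step_arm --increments "-0.004 -0.04 0 0 0 0 -1; -0.008 -0.08 0 0 0 0 -1; -0.011 -0.12 0 0 0 0 -1; -0.015 -0.16 0 0 0 0 -1; -0.019 -0.2 0 0 0 0 -1"

```text
t: 4.13
tool_pos: [496.2, -37.9, 356.7]
tcp_rot: [-0.07, -3.14, -0.0]
force: [0.4, -0.3, -2.4]
grip_width: 15.6
grasp_force: 30.0
```

step_arm --increments "-0.003 -0.03 0 0 0 0 -1; -0.005 -0.056 0.02 0 0 0 -1; -0.005 -0.056 0.055 0 0 0 -1; -0.005 -0.056 0.09 0 0 0 -1; -0.005 -0.056 0.11 0 0 0 -1"

```text
t: 4.55
tool_pos: [497.6, -92.4, 243.4]
tcp_rot: [-0.073, -3.137, -0.002]
force: [0.3, -0.4, -2.6]
grip_width: 15.9
grasp_force: 30.0
```

step_arm --increments "0 0 0 0 0 0 -1; 0 0 0 0 0 0 -1"

```text
t: 4.72
tool_pos: [499.1, -92.2, 246.7]
tcp_rot: [-0.07, -3.139, -0.001]
force: [0.4, -0.2, -2.3]
grip_width: 15.8
grasp_force: 30.0
```

```bash
python3 -c "
from h import *
plan(498.7,-92.3,207,3.097)
b=grab('side'); save(b,'s3',(340,110,460,200),4);a=grab('top');save(a,'t3',(340,170,440,245),4)
p,q=cv2.imread('pics/s3.png'),cv2.imread('pics/t3.png')
cv2.imwrite('pics/m3.png',np.hstack([p[:,:400],q[:300].repeat(1,0) if 0 else cv2.copyMakeBorder(q,0,60,0,0,0)]))
s=robot.sense()['tool_pos'];print(proj(b,s-[0,0,111]))"
```

```text
at 4.7167 [499.1 -92.2 246.7] shift m [ 0.0003 -0.0002  0.0397] turn [ 0.0006 -0.0019 -0.0003] F [ 0.4 -0.2 -2.3] M [-0.03  0.04  0.01] w 15.8 g 30.0 j [-0.31  0.29  1.8   0.    1.06 -1.84]
[390.35452674 178.35666743]
```

View pics/m3.png

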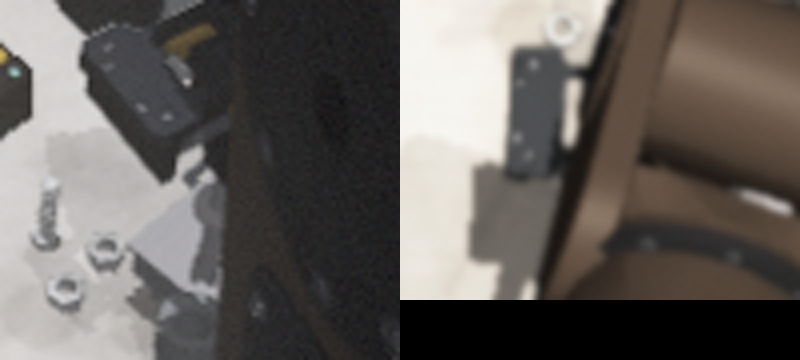

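The arm hides the tube from both cameras: only the gripper body shows, at the left of each crop. I'll go down by feel.

step_arm --increments "0.0003 0 0.02 0 0 0 -1; 0.0003 0 0.04 0 0 0 -1; 0.0003 0 0.045 0 0 0 -1; 0.0003 0 0.049 0 0 0 -1; 0.0003 0 0.052 0 0 0 -1"

```text
t: 5.23
tool_pos: [499.6, -92.2, 196.1]
tcp_rot: [0.07, 3.139, -0.001]
force: [0.9, -0.4, -3.0]
grip_width: 15.7
grasp_force: 30.0
```

```bash
python3 -c "
from h import *
plan(498.7,-92.3,180,3.097)"
```

```text
at 5.2333 [499.6 -92.2 196.1] shift m [ 0.0009 -0.0001  0.0161] turn [-0.0004  0.0016  0.0001] F [ 0.9 -0.4 -3. ] M [ 0.    0.05 -0.  ] w 15.7 g 30.0 j [-0.31  0.35  1.86  0.    0.93 -1.84]
```

step_arm --increments "0.0003 0 0.003 0 0 0 -1; 0.0003 0 0.006 0 0 0 -1; 0.0003 0 0.009 0 0 0 -1"

```text
t: 5.48
tool_pos: [498.9, -92.2, 186.5]
tcp_rot: [0.07, 3.14, -0.0]
force: [0.1, 0.4, -2.4]
grip_width: 15.8
grasp_force: 30.0
```

step_arm --increments "0 0 0.003 0 0 0 -1; 0 0 0.006 0 0 0 -1; 0 0 0.006 0 0 0 -1"

```text
t: 5.73
tool_pos: [498.5, -92.1, 179.6]
tcp_rot: [-0.07, -3.14, -0.0]
force: [-0.5, -0.0, -3.0]
grip_width: 15.5
grasp_force: 30.0
```

```bash
python3 -c "
from h import *
plan(498.7,-92.3,180,3.097)"
```

```text
at 5.7333 [498.5 -92.1 179.6] shift m [-0.0002 -0.0002 -0.0004] turn [ 0.0003 -0.0007 -0.0002] F [-0.5 -0.  -3. ] M [-0.    0.01  0.03] w 15.5 g 30.0 j [-0.31  0.37  1.89  0.    0.89 -1.84]
```

The key went into the bore without touching. On to the slot.

step_arm --increments "0 0 0.004 0 0 0 -1; 0 0 0.008 0 0 0 -1; 0 0 0.012 0 0 0 -1; 0 0 0.016 0 0 0 -1; 0 0 0.019 0 0 0 -1"

```text
t: 6.15
tool_pos: [498.5, -92.1, 160.5]
tcp_rot: [-0.07, -3.14, -0.0]
force: [0.2, 0.0, -2.8]
grip_width: 15.8
grasp_force: 30.0
```

step_arm --increments "0 0 0.002 0 0 0 -1; 0 0 0.004 0 0 0 -1; 0 0 0.006 0 0 0 -1; 0 0 0.006 0 0 0 -1"

```text
t: 6.48
tool_pos: [499.2, -92.3, 156.2]
tcp_rot: [0.07, 3.139, -0.001]
force: [-2.8, 0.9, 12.6]
grip_width: 15.9
grasp_force: 30.0
```

```bash
python3 -c "
from h import *
plan(498.7,-92.3,150,3.097)"
```

```text
at 6.4833 [499.2 -92.3 156.2] shift m [ 0.0005 -0.      0.0062] turn [-0.0004  0.0019 -0.0002] F [-2.8  0.9 12.6] M [ 0.27  0.69 -0.06] w 15.9 g 30.0 j [-0.31  0.4   1.91  0.    0.83 -1.84]
```

step_arm --increments "0 0 0 0 0 0.04 -1; 0 0 0 0 0 0.08 -1; 0 0 0 0 0 0.12 -1; 0 0 0 0 0 0.16 -1"

```text
t: 6.82
tool_pos: [499.2, -92.1, 156.2]
tcp_rot: [0.324, 3.123, -0.0]
force: [-1.0, 2.8, 9.5]
grip_width: 15.8
grasp_force: 30.0
```

step_arm --increments "0 0 0 0 0 0.04 -1; 0 0 0 0 0 0.08 -1; 0 0 0 0 0 0.12 -1; 0 0 0 0 0 0.16 -1"

```text
t: 7.15
tool_pos: [499.3, -92.2, 155.9]
tcp_rot: [0.573, 3.087, 0.0]
force: [0.2, 0.4, 4.5]
grip_width: 15.9
grasp_force: 30.0
```

```bash
python3 -c "
from h import *
plan(498.7,-92.3,150,3.097)"
```

```text
at 7.15 [499.3 -92.2 155.9] shift m [ 0.0005 -0.0003  0.0059] turn [ 1.000e-04  2.100e-03 -3.222e-01] F [0.2 0.4 4.5] M [ 0.23 -0.02 -0.01] w 15.9 g 30.0 j [-0.31  0.4   1.91  0.    0.83 -1.52]
```

step_arm --increments "0 0 0.002 0 0 0 -1; 0 0 0.003 0 0 0 -1; 0 0 0.003 0 0 0 -1"

```text
t: 7.4
tool_pos: [499.3, -92.3, 152.7]
tcp_rot: [0.569, 3.088, -0.0]
force: [-0.3, 0.2, 4.4]
grip_width: 16.0
grasp_force: 30.0
```

Dropped into the slot. Now pressing home.

step_arm --increments "0 0 0.002 0 0 0 -1; 0 0 0.004 0 0 0 -1; 0 0 0.006 0 0 0 -1; 0 0 0.008 0 0 0 -1; 0 0 0.008 0 0 0 -1"

```text
t: 7.82
tool_pos: [499.3, -92.4, 144.9]
tcp_rot: [0.569, 3.087, -0.0]
force: [-0.7, -0.2, 6.9]
grip_width: 16.2
grasp_force: 30.0
```

```bash
python3 -c "
from h import *
plan(498.7,-92.3,145,3.097)
b=grab('side');a=grab('top')
cv2.imwrite('pics/m4.png',cv2.resize(np.vstack([a['frame'],b['frame']])[:,:,::-1],(480,600)))"
```

```text
at 7.8167 [499.3 -92.4 144.9] shift m [ 0.0006 -0.0001 -0.0001] turn [-2.0e-04  2.3e-03 -3.2e-01] F [-0.7 -0.2  6.9] M [-0.07  0.14 -0.02] w 16.2 g 30.0 j [-0.31  0.42  1.92  0.    0.8  -1.52]
```

View pics/m4.png

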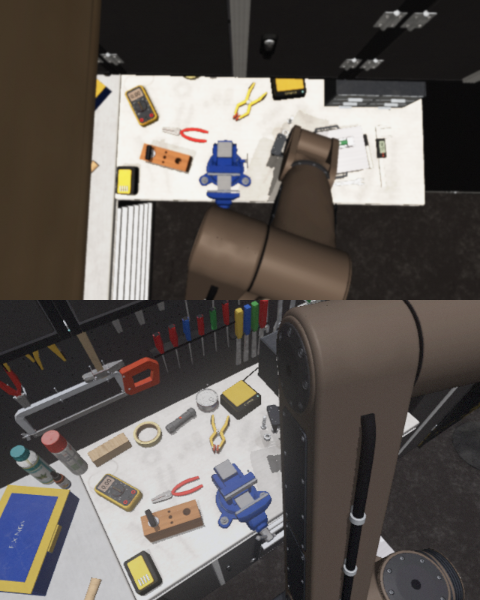

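The key is pressed in 11 mm. The top view shows only the −y end of the vial, near (460,188), beside the arm. I'll measure the bubble's starting position from the first frames and check what can be seen now.

```bash
cat > bub.py <<'E'
from m import *
def bubble(d,f,win,z=98,show=True):
    x0,y0,x1,y1=win; F=f[y0:y1,x0:x1].astype(int)
    g=F[:,:,1]-F[:,:,0]>25
    g=(g&(F[:,:,1]>60)).astype(np.uint8)
    p=np.argwhere(g)[:,::-1]+[x0,y0]
    P=np.array([onz(d,*q,z)[:2] for q in p]); m=P.mean(0)
    w,v=np.linalg.eigh(np.cov((P-m).T)); a=v[:,1]*np.sign(v[1,1]); s=(P-m)@a
    mid=m+a*(s.min()+s.max())/2
    print("n",len(p),"len",s.max()-s.min(),"mid",mid,"axis yaw-90",np.arctan2(a[1],a[0])-np.pi/2)
    return mid,a
def prof(d,f,mid,a,z=98):
    for s in range(-56,57,2):
        u,v=proj(d,[*(mid+a*s),z]); c=cv2.getRectSubPix(f,(1,1),(float(u),float(v)))[0,0]; print(s,c,end="; ")
    print()
E
python3 - <<'E'
from bub import *
for n,w in dict(top=(415,180,475,205),side=(395,130,440,170)).items():
    d=grab(n); f=np.load(n+"0.npy"); mid,a=bubble(d,f,w); prof(d,f,mid,a); print(n,proj(d,[*mid,98]))
    if n=="top":print("NOW");prof(d,d["frame"],mid,a)
E
```

```text
n 156 len 95.07161658286704 mid [ 550.67176083 -233.91524202] axis yaw-90 0.17463106506751758
-56 [243 243 242]; -54 [239 239 238]; -52 [224 228 223]; -50 [185 201 185]; -48 [135 172 141]; -46 [101 157 111]; -44 [ 86 153  99]; -42 [ 86 154  99]; -40 [ 86 154  99]; -38 [ 85 154  98]; -36 [ 85 153  98]; -34 [ 85 154  98]; -32 [ 88 155 101]; -30 [103 162 112]; -28 [132 175 136]; -26 [176 200 174]; -24 [208 218 203]; -22 [227 231 223]; -20 [234 235 230]; -18 [235 235 231]; -16 [230 232 225]; -14 [216 223 210]; -12 [184 204 182]; -10 [140 179 143]; -8 [109 165 117]; -6 [ 92 158 104]; -4 [ 89 157 102]; -2 [ 87 157 100]; 0 [ 87 156  99]; 2 [ 86 155  99]; 4 [ 86 156 100]; 6 [ 86 155 100]; 8 [ 84 150  97]; 10 [ 79 140  90]; 12 [ 70 124  79]; 14 [ 68 124  78]; 16 [ 72 133  83]; 18 [ 79 145  92]; 20 [ 83 152  97]; 22 [ 87 157 100]; 24 [ 90 159 103]; 26 [ 91 160 104]; 28 [ 92 160 104]; 30 [ 91 159 103]; 32 [ 90 158 103]; 34 [ 89 157 102]; 36 [ 88 158 101]; 38 [ 89 159 102]; 40 [ 91 160 104]; 42 [ 93 161 106]; 44 [ 98 162 109]; 46 [120 172 127]; 48 [156 190 159]; 50 [205 218 204]; 52 [229 233 228
[... 1540 characters left out ...]
78]; -16 [173 176 176]; -14 [170 172 172]; -12 [155 162 158]; -10 [119 140 126]; -8 [ 91 124 100]; -6 [ 83 120  93]; -4 [ 79 117  89]; -2 [ 79 118  89]; 0 [ 81 120  91]; 2 [ 82 122  93]; 4 [ 84 123  95]; 6 [ 85 123  96]; 8 [ 84 121  95]; 10 [ 81 115  90]; 12 [ 74 102  82]; 14 [70 93 76]; 16 [ 71 101  79]; 18 [ 75 110  84]; 20 [ 77 115  87]; 22 [ 79 116  89]; 24 [ 82 119  91]; 26 [ 82 120  93]; 28 [ 83 122  94]; 30 [ 84 123  95]; 32 [ 85 123  95]; 34 [ 85 124  96]; 36 [ 84 122  95]; 38 [ 84 122  95]; 40 [ 83 122  94]; 42 [ 83 122  94]; 44 [ 85 123  95]; 46 [ 86 123  96]; 48 [ 92 126 102]; 50 [120 140 127]; 52 [157 163 161]; 54 [177 178 180]; 56 [184 184 188]; 
side [420.09629884 148.77256526]
```

step_arm --increments "0 0 0 0 0 0.05 -1; 0 0 0 0 0 0.1 -1; 0 0 0 0 0 0.1 -1"

```text
t: 8.27
tool_pos: [499.2, -92.5, 144.9]
tcp_rot: [0.727, 3.054, -0.001]
force: [-1.0, -0.9, 7.5]
grip_width: 15.6
grasp_force: 30.0
```

```bash
python3 -c "
from h import *
plan(498.7,-92.3,145,3.097)"
```

```text
at 8.2667 [499.2 -92.5 144.9] shift m [ 0.0005 -0.0001 -0.0001] turn [-4.000e-04  2.000e-03 -4.227e-01] F [-1.  -0.9  7.5] M [-0.31  0.39  0.08] w 15.6 g 30.0 j [-0.31  0.42  1.92 -0.    0.8  -1.42]
```

step_arm --increments "0 0 0 0 0 0.05 -1; 0 0 0 0 0 0.1 -1; 0 0 0 0 0 0.1 -1"

```text
t: 8.52
tool_pos: [499.2, -92.5, 145.0]
tcp_rot: [0.879, 3.014, -0.001]
force: [-1.3, -1.1, 7.7]
grip_width: 15.5
grasp_force: 30.0
```

```bash
python3 -c "
from h import *
plan(498.7,-92.3,145,3.097)"
```

```text
at 8.5167 [499.2 -92.5 145. ] shift m [ 0.0005 -0.0001 -0.    ] turn [-4.000e-04  2.000e-03 -5.226e-01] F [-1.3 -1.1  7.7] M [-0.43  0.36  0.15] w 15.5 g 30.0 j [-0.31  0.42  1.92 -0.    0.8  -1.32]
```

step_arm --increments "0 0 0 0 0 0.05 -1; 0 0 0 0 0 0.1 -1; 0 0 0 0 0 0.1 -1"

```text
t: 8.77
tool_pos: [499.2, -92.5, 144.9]
tcp_rot: [1.028, 2.966, -0.0]
force: [-0.9, -0.7, 7.8]
grip_width: 15.7
grasp_force: 30.0
```

```bash
python3 -c "
from h import *
plan(498.7,-92.3,145,3.097)"
```

```text
at 8.7667 [499.2 -92.5 144.9] shift m [ 0.0005 -0.0002 -0.0001] turn [-2.000e-04  2.100e-03 -6.226e-01] F [-0.9 -0.7  7.8] M [-0.26  0.28  0.11] w 15.7 g 30.0 j [-0.31  0.42  1.92 -0.    0.8  -1.22]
```

step_arm --increments "0 0 0 0 0 0 -1; 0 0 0 0 0 0 -1; 0 0 0 0 0 0 -1; 0 0 0 0 0 0 -1; 0 0 0 0 0 0 -1"

```text
t: 9.18
tool_pos: [499.2, -92.5, 145.0]
tcp_rot: [1.024, 2.968, -0.0]
force: [-0.7, -0.6, 7.0]
grip_width: 15.7
grasp_force: 30.0
```

step_arm --increments "0 0 0 0 0 0 -1; 0 0 0 0 0 0 -1; 0 0 0 0 0 0 -1; 0 0 0 0 0 0 -1; 0 0 0 0 0 0 -1"

```text
t: 9.6
tool_pos: [499.2, -92.5, 144.9]
tcp_rot: [1.024, 2.968, -0.0]
force: [-1.6, -0.6, 7.5]
grip_width: 15.6
grasp_force: 30.0
```

```bash
python3 - <<'E'
from bub import *
d=grab("top"); f=np.load("top0.npy"); mid,a=bubble(d,f,(415,180,475,205))
for n,F in(("t0",f),("now",d["frame"])):
    print(n,[int(cv2.getRectSubPix(F,(1,1),tuple(map(float,proj(d,[*(mid+a*s),98]))))[0,0,0]) for s in range(-36,-10,2)])
# what occludes: offsets across the vial
c=np.array([a[1],-a[0]])
for o in(-8,-4,4,8):
    print(o,[int(cv2.getRectSubPix(d["frame"],(1,1),tuple(map(float,proj(d,[*(mid+a*s+c*o),98]))))[0,0,0]) for s in range(-36,0,2)])
plan(499,-92.3,145,3.097)
E
```

```text
n 156 len 95.07161658286704 mid [ 550.67176083 -233.91524202] axis yaw-90 0.17463106506751758
t0 [85, 85, 88, 103, 132, 176, 208, 227, 234, 235, 230, 216, 184]
now [88, 88, 87, 89, 95, 113, 131, 139, 130, 109, 94, 86, 83]
-8 [148, 145, 148, 155, 160, 166, 173, 172, 159, 135, 106, 92, 85, 83, 83, 83, 83, 82]
-4 [84, 85, 86, 88, 92, 102, 113, 124, 120, 108, 94, 86, 84, 83, 83, 82, 82, 82]
4 [99, 101, 103, 104, 108, 115, 122, 118, 108, 94, 86, 82, 81, 81, 82, 83, 83, 79]
8 [174, 179, 185, 186, 183, 178, 169, 146, 117, 93, 79, 76, 77, 78, 80, 80, 79, 75]
at 9.65 [499.2 -92.5 144.9] shift m [ 0.0002  0.     -0.0001] turn [-2.000e-04  2.100e-03 -6.196e-01] F [-0.9 -1.3  6.7] M [-0.29  0.27  0.08] w 15.6 g 30.0 j [-0.31  0.42  1.92 -0.    0.8  -1.22]
```

The bubble has moved about 3 mm for roughly 0.17 rad, as expected. About 16 mm (0.88 rad) remains.

step_arm --increments "0 0 0 0 0 0.09 -1; 0 0 0 0 0 0.18 -1; 0 0 0 0 0 0.27 -1; 0 0 0 0 0 0.36 -1; 0 0 0 0 0 0.44 -1"

```text
t: 10.07
tool_pos: [499.4, -92.3, 145.0]
tcp_rot: [1.653, 2.669, 0.001]
force: [0.5, 0.1, 6.5]
grip_width: 15.7
grasp_force: 30.0
```

step_arm --increments "0 0 0 0 0 0.09 -1; 0 0 0 0 0 0.18 -1; 0 0 0 0 0 0.27 -1; 0 0 0 0 0 0.36 -1; 0 0 0 0 0 0.44 -1"

```text
t: 10.48
tool_pos: [499.8, -92.3, 145.0]
tcp_rot: [2.195, 2.244, 0.003]
force: [1.6, 0.3, 5.0]
grip_width: 15.9
grasp_force: 30.0
```

step_arm --increments "0 0 0 0 0 0 -1; 0 0 0 0 0 0 -1; 0 0 0 0 0 0 -1; 0 0 0 0 0 0 -1; 0 0 0 0 0 0 -1"

```text
t: 10.9
tool_pos: [499.8, -92.3, 145.0]
tcp_rot: [2.19, 2.248, 0.003]
force: [2.0, 1.6, 5.2]
grip_width: 15.9
grasp_force: 30.0
```

```bash
python3 - <<'E'
from bub import *
plan(499.2,-92.5,260,3.097-1.5)
for n in("top","side"):
    d=grab(n); print(n,[tuple(proj(d,p).round(0)) for p in([550,-234,98],)]); 
f=grab("top")["frame"][175:205,415:475].max(2); print(f[8:26:2,20:50:1])
E
```

```text
at 10.9 [499.8 -92.3 145. ] shift m [-0.0002 -0.0002 -0.115 ] turn [ 0.0032  0.0008 -0.0001] F [2.  1.6 5.2] M [ 0.12 -0.43  0.11] w 15.9 g 30.0 j [-0.31  0.42  1.92  0.    0.8  -0.34]
top [(np.float64(445.0), np.float64(192.0))]
side [(np.float64(419.0), np.float64(148.0))]
[[ 96 118 147 170 189 207 212 194 177 177 189 210 224 229 233 234 234 233
  232 233 233 229 225 227 232 231 224 215 223 230]
 [ 75  75  74  76  80  87  82  64  51  61  75  89 100 116 136 154 183 219
  236 241 241 236 232 233 234 222 182 188 231 243]
 [ 86  84  83  81  77  75  64  49  46  61  72  75  74  73  74  82 116 167
  200 207 203 196 183 174 170 162 148 168 216 240]
 [ 92  91  91  89  88  83  70  51  50  67  79  82  82  81  79  79  80 112
  144 154 156 156 158 160 161 160 158 165 201 236]
 [ 97  96  96  95  93  88  70  50  51  70  79  83  83  82  83  82  83 112
  142 154 153 149 147 144 144 143 139 141 178 229]
 [102 102 101  98  97  86  65  46  52  72  81  83  82  83  83  84  88 121
  158 173 173 174 173 176 191 210 205 172 155 195]
 [106 106 104 103  98  82  56  42  56  75  82  83  83  83  84  90 120 179
  224 234 236 238 239 235 228 219 203 180 154 148]
 [114 112 110 106  95  71  45  45  63  77  82  82  82  83  84  94 134 186
  208 199 195 206 217 226 231 230 225 220 218 218]
 [122 121 118 110  88  57  38  47  67  79  82  82  82  83  85 105 163 218
  232 229 230 234 237 238 239 240 240 240 240 240]]
```

Backing the key out to check the bubble with a clear view.

step_arm --increments "0 0 0 0 0 -0.05 -1; 0 0 0 0 0 -0.1 -1; 0 0 -0.02 0 0 -0.1 -1; 0 0 -0.04 0 0 -0.1 -1; 0 0 -0.07 0 0 -0.1 -1"

```text
t: 11.47
tool_pos: [497.9, -91.9, 213.5]
tcp_rot: [-2.075, -2.355, 0.002]
force: [0.4, -0.4, -2.8]
grip_width: 15.7
grasp_force: 30.0
```

step_arm --increments "0 0 -0.03 0 0 0 -1; 0 0 -0.07 0 0 0 -1; 0 0 -0.1 0 0 0 -1; 0 0 -0.1 0 0 0 -1"

```text
t: 11.8
tool_pos: [500.2, -92.6, 319.8]
tcp_rot: [2.071, 2.351, 0.006]
force: [0.5, 0.1, -2.8]
grip_width: 16.2
grasp_force: 30.0
```

```bash
python3 -c "
from h import *
plan(499.2,60,310,1.697)"
```

```text
at 11.8 [500.2 -92.6 319.8] shift m [0.1515 0.0182 0.0094] turn [0.0085 0.0038 0.0001] F [ 0.5  0.1 -2.8] M [-0.13  0.01 -0.01] w 16.2 g 30.0 j [-0.31  0.22  1.69  0.    1.22 -0.44]
```

step_arm --increments "0.04 0.005 0 0 0 0 -1; 0.08 0.01 0 0 0 0 -1; 0.12 0.015 0 0 0 0 -1; 0.16 0.02 0 0 0 0 -1; 0.16 0.02 0 0 0 0 -1"

```text
t: 12.22
tool_pos: [497.5, 74.5, 313.2]
tcp_rot: [-2.071, -2.36, -0.001]
force: [-0.1, -0.8, -3.0]
grip_width: 15.8
grasp_force: 30.0
```

```bash
python3 - <<'E'
from bub import *
plan(499.5,-92.3,310,1.697)
f0=np.load("top0.npy"); d=grab("top"); mid,a=bubble(d,f0,(415,180,475,205)); prof(d,d["frame"],mid,a)
b=grab("side")
A=cv2.resize(d["frame"][165:225,370:480],(440,240),interpolation=cv2.INTER_CUBIC);B=cv2.resize(b["frame"][110:210,370:480],(330,300),interpolation=cv2.INTER_CUBIC)
cv2.imwrite("pics/m5.png",np.hstack([cv2.copyMakeBorder(A,0,60,0,0,0),B])[:,:,::-1])
E
```

```text
at 12.2167 [497.5  74.5 313.2] shift m [-0.1656 -0.0197  0.0029] turn [-0.0008 -0.0019  0.0042] F [-0.1 -0.8 -3. ] M [-0.16  0.06  0.05] w 15.8 g 30.0 j [ 0.02  0.22  1.71  0.    1.21 -0.11]
n 156 len 95.07161658286704 mid [ 550.67176083 -233.91524202] axis yaw-90 0.17463106506751758
-56 [245 245 245]; -54 [241 242 240]; -52 [227 232 225]; -50 [188 206 188]; -48 [137 178 143]; -46 [102 161 113]; -44 [ 88 156 101]; -42 [ 88 158 102]; -40 [ 88 159 101]; -38 [ 88 158 101]; -36 [ 87 158 101]; -34 [ 87 158 100]; -32 [ 87 157 100]; -30 [ 87 158 101]; -28 [ 88 159 102]; -26 [ 89 160 103]; -24 [ 89 160 103]; -22 [ 89 160 103]; -20 [ 88 158 101]; -18 [ 83 149  95]; -16 [ 76 135  87]; -14 [ 72 126  82]; -12 [ 78 130  86]; -10 [118 158 121]; -8 [164 190 162]; -6 [207 219 202]; -4 [231 233 226]; -2 [237 238 233]; 0 [239 239 235]; 2 [237 238 233]; 4 [230 233 226]; 6 [199 215 196]; 8 [156 188 156]; 10 [111 157 116]; 12 [ 81 132  88]; 14 [ 74 131  84]; 16 [ 76 139  88]; 18 [ 83 150  95]; 20 [ 86 157 100]; 22 [ 90 161 103]; 24 [ 92 163 105]; 26 [ 93 164 106]; 28 [ 94 164 107]; 30 [ 93 163 106]; 32 [ 93 163 106]; 34 [ 92 162 105]; 36 [ 91 161 104]; 38 [ 91 161 104]; 40 [ 92 163 106]; 42 [ 95 164 108]; 44 [102 167 113]; 46 [127 178 134]; 48 [168 198 170]; 50 [217 226 215]; 52 [236 238 234]; 54 [244 244 243]; 56 [246 246 245];
```

View pics/m5.png

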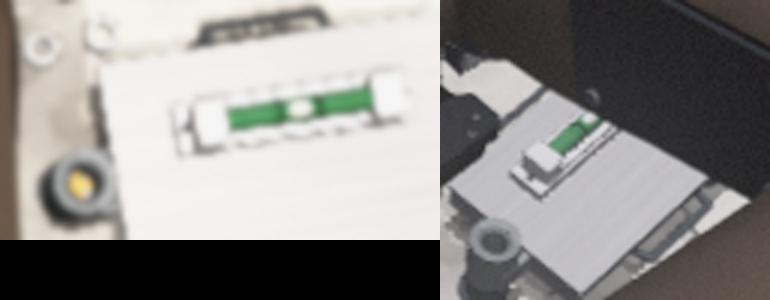

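The top view shows the bubble centred: it spans −8.5 to +8.2 mm, between lines at ±13.5 mm. The key now goes back in at the same yaw, pressed home without turning.

step_arm --increments "-0.04 -0.005 0 0 0 0 -1; -0.08 -0.01 0 0 0 0 -1; -0.12 -0.015 0 0 0 0 -1; -0.16 -0.019 0 0 0 0 -1; -0.1655 -0.0197 0.003 0 0 0.004 -1"

```text
t: 12.73
tool_pos: [499.4, -103.8, 310.7]
tcp_rot: [2.087, 2.347, -0.002]
force: [-0.9, 0.8, -2.7]
grip_width: 15.9
grasp_force: 30.0
```

step_arm --increments "0 0 0.02 0 0 0 -1; 0 0 0.05 0 0 0 -1; 0 0 0.075 0 0 0 -1; 0 0 0.085 0 0 0 -1; 0 0 0.085 0 0 0 -1"

```text
t: 13.15
tool_pos: [498.5, -98.1, 223.9]
tcp_rot: [-2.081, -2.348, 0.003]
force: [0.4, 0.1, -3.2]
grip_width: 15.6
grasp_force: 30.0
```

```bash
python3 -c "
from h import *
plan(499.2,-92.3,160,1.697)"
```

```text
at 13.15 [498.5 -98.1 223.9] shift m [0.0055 0.0016 0.0639] turn [-0.004  -0.0019 -0.0054] F [ 0.4  0.1 -3.2] M [-0.09  0.03 -0.03] w 15.6 g 30.0 j [-0.32  0.32  1.83  0.    1.   -0.45]
```

step_arm --increments "0.0055 0.0016 0.01 0 0 -0.005 -1; 0.0055 0.0016 0.015 0 0 -0.005 -1; 0.0055 0.0016 0.02 0 0 -0.005 -1; 0.0055 0.0016 0.02 0 0 -0.005 -1; 0.0055 0.0016 0.02 0 0 -0.005 -1"

```text
t: 13.57
tool_pos: [500.7, -91.8, 206.4]
tcp_rot: [2.075, 2.358, 0.0]
force: [-0.5, -1.0, -3.3]
grip_width: 15.7
grasp_force: 30.0
```

```bash
python3 -c "
from h import *
plan(499.2,-92.3,160,1.697)"
```

```text
at 13.5667 [500.7 -91.8 206.4] shift m [-0.0003 -0.0015  0.0464] turn [0.0004 0.0001 0.0011] F [-0.5 -1.  -3.3] M [-0.07 -0.   -0.02] w 15.7 g 30.0 j [-0.31  0.34  1.85  0.    0.96 -0.44]
```

step_arm --increments "-0.0003 -0.0012 0.005 0 0 0 -1; -0.0003 -0.0012 0.01 0 0 0 -1; -0.0003 -0.0012 0.015 0 0 0 -1; -0.0003 -0.0012 0.02 0 0 0 -1; -0.0003 -0.0012 0.024 0 0 0 -1"

```text
t: 13.98
tool_pos: [499.3, -92.3, 181.4]
tcp_rot: [-2.076, -2.358, 0.0]
force: [0.3, 0.3, -3.1]
grip_width: 15.7
grasp_force: 30.0
```

step_arm --increments "0 0 0.005 0 0 0 -1; 0 0 0.01 0 0 0 -1; 0 0 0.015 0 0 0 -1; 0 0 0.019 0 0 0 -1; 0 0 0.019 0 0 0 -1"

```text
t: 14.4
tool_pos: [499.1, -92.2, 162.2]
tcp_rot: [-2.075, -2.357, 0.001]
force: [0.4, 0.3, -3.2]
grip_width: 16.1
grasp_force: 30.0
```

```bash
python3 -c "
from h import *
plan(499.2,-92.3,145,1.697)"
```

```text
at 14.4 [499.1 -92.2 162.2] shift m [-0.0001  0.0001  0.0172] turn [-0.0011 -0.0006  0.0008] F [ 0.4  0.3 -3.2] M [-0.08  0.1  -0.01] w 16.1 g 30.0 j [-0.31  0.39  1.9   0.    0.85 -0.44]
```

step_arm --increments "0 0 0.004 0 0 0 -1; 0 0 0.007 0 0 0 -1; 0 0 0.009 0 0 0 -1; 0 0 0.01 0 0 0 -1; 0 0 0.01 0 0 0 -1"

```text
t: 14.82
tool_pos: [499.6, -92.4, 153.4]
tcp_rot: [2.075, 2.357, 0.001]
force: [-0.1, -0.3, 5.1]
grip_width: 15.7
grasp_force: 30.0
```

```bash
python3 -c "
from h import *
plan(499.2,-92.3,145,1.697)"
```

```text
at 14.8167 [499.6 -92.4 153.4] shift m [ 0.0002 -0.0004  0.0084] turn [0.0007 0.0003 0.0008] F [-0.1 -0.3  5.1] M [-0.06  0.14  0.06] w 15.7 g 30.0 j [-0.31  0.4   1.91  0.    0.82 -0.44]
```

In the slot again (153.4 mm, spring force only). Pressing home.

step_arm --increments "0 0 0.003 0 0 0 -1; 0 0 0.006 0 0 0 -1; 0 0 0.009 0 0 0 -1; 0 0 0.009 0 0 0 -1; 0 0 0.009 0 0 0 -1"

```text
t: 15.23
tool_pos: [499.7, -92.5, 144.6]
tcp_rot: [2.075, 2.357, 0.001]
force: [-0.8, 1.2, 7.0]
grip_width: 15.9
grasp_force: 30.0
```

step_arm --increments "0 0 0 0 0 0 -1; 0 0 0 0 0 0 -1; 0 0 0 0 0 0 -1; 0 0 0 0 0 0 -1; 0 0 0 0 0 0 -1"

```text
t: 15.65
tool_pos: [499.7, -92.4, 144.8]
tcp_rot: [2.075, 2.357, 0.001]
force: [-1.4, -0.2, 7.4]
grip_width: 15.8
grasp_force: 30.0
```

step_arm --increments "0 0 0 0 0 0 -1; 0 0 0 0 0 0 -1; 0 0 0 0 0 0 -1; 0 0 0 0 0 0 -1; 0 0 0 0 0 0 -1"

```text
t: 16.07
tool_pos: [499.7, -92.4, 144.8]
tcp_rot: [2.075, 2.357, 0.001]
force: [-0.2, -0.2, 7.8]
grip_width: 15.8
grasp_force: 30.0
```

```bash
python3 - <<'E'
from bub import *
plan(499.2,-92.3,145,1.697)
f=np.load("top0.npy"); d=grab("top"); mid,a=bubble(d,f,(415,180,475,205)); prof(d,d["frame"],mid,a)
E
```

```text
at 16.0667 [499.7 -92.4 144.8] shift m [ 0.0002 -0.0005 -0.0002] turn [0.0011 0.0004 0.0009] F [-0.2 -0.2  7.8] M [0.01 0.32 0.01] w 15.8 g 30.0 j [-0.31  0.42  1.92  0.    0.8  -0.44]
n 156 len 95.07161658286704 mid [ 550.67176083 -233.91524202] axis yaw-90 0.17463106506751758
-56 [246 245 244]; -54 [241 242 240]; -52 [227 231 226]; -50 [188 206 189]; -48 [138 178 143]; -46 [103 162 113]; -44 [ 88 157 101]; -42 [ 88 158 102]; -40 [ 88 158 101]; -38 [ 88 158 101]; -36 [ 87 158 100]; -34 [ 87 158 100]; -32 [ 86 157 100]; -30 [ 87 158 101]; -28 [ 89 160 102]; -26 [ 89 159 102]; -24 [ 88 151  98]; -22 [ 85 135  89]; -20 [ 81 111  75]; -18 [80 88 64]; -16 [81 75 58]; -14 [82 70 56]; -12 [82 69 56]; -10 [83 69 56]; -8 [83 69 56]; -6 [82 68 56]; -4 [82 68 56]; -2 [81 67 55]; 0 [76 63 52]; 2 [66 55 46]; 4 [52 42 36]; 6 [49 40 33]; 8 [57 46 38]; 10 [72 59 49]; 12 [86 71 58]; 14 [93 77 64]; 16 [98 80 67]; 18 [100  82  68]; 20 [101  83  69]; 22 [102  83  69]; 24 [102  84  70]; 26 [103  85  70]; 28 [103  85  71]; 30 [105  86  71]; 32 [106  87  72]; 34 [107  89  73]; 36 [108  90  74]; 38 [109  91  75]; 40 [110  91  76]; 42 [112  93  78]; 44 [113  94  78]; 46 [115  96  80]; 48 [117  97  82]; 50 [118  98  83]; 52 [121 101  85]; 54 [123 103  87]; 56 [125 105  88];
```

The key is 11 mm into the slot, pressed with about 10.5 N and with no yaw torque, so the foot has not moved. Handing in.

```bash
python3 -c "
from station import robot
print(robot.close_job())"
```

```text
the job is handed in; nothing more can be done
None
```

I handed the job in with the long key held about 11 mm into the slot and the short key still in its stand; the bubble was centred (within 0.5 mm) when last seen, before I put the key back without turning the foot, as the arm then hid the bubble.

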